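Shim the foot of a pump stand with a pry bar

TASK

The foot of the hinged pump stand sits too low. Set the fulcrum block beside the base, lever the heavy base up with the pry bar over the block, its tip under the pry lug, until the foot stands well clear of the bed (its underside at least 40 mm above the bench; it stays up by itself), then slide every slotted shim lying there fully home round the stud under the foot, the thick one at the bottom and the thin ones on top of it. Push the foot down until it rests on the shims, then put the clamp washer over the stud onto the foot, and leave the pry bar lying lengthwise on its rubber mat, without knocking over or shifting the wrist pin and the small bottle.

Things in the scene. Friction and masses are not known exactly. Their poses are not given: they have to be found in the camera images.
- stand: Fixed pump stand. Origin on the bench below the hinge axis; its +x points away from its front, y to its left, z up. Bed plate 4 mm thick: x -165 to +30, y -85 to +95 mm, with a tongue under the foot to x -285, y -85 to -10 mm. Hinge axis along y at x 0, z 24 mm. Upright stud 10 mm thick at x -175, y -50 mm, top 83 mm above the bench. The pump on the base stands up to about 150 mm high.
- stud (a point): Foot of the stud, on its axis, on the top face of the bed plate (4 mm above the bench).
- pump_base (a joint): Angle (rad) of the heavy hinged base plate, 16 mm thick, pump bolted on: 0 fully down, nose 0.09 below level; 0.09 level; stop at 0.30. Stiff hinge, stays where it is left; about 3.5 Nm to raise, 0.5 Nm to push down. Front edge 155 mm before the hinge, y +-95 mm; at y -50 a forked foot (slot 22 mm) reaches 200 mm, round the stud. Push it down at 135 mm before the hinge, y -80 mm.
- foot_seat (a point): Point of the underside of the foot in the middle of its slot, at the stud; moves with the base, z is normal to the plate. The foot's top is 16 mm above it. It hangs about 8 mm above the bench when the base is fully down.
- pry_lug (a point): Underside of the steel pry lug that sticks out of the base plate's left (+y) side: 36 mm along x, 10 mm thick, reaching y +130 mm in the stand's frame (this point is at y 118, 110 mm in front of the hinge). About 27 mm above the bench when the base is down. The bar's tip goes under here from the left.
- pry_bar: Flat steel pry bar, 300 mm long, 22 mm wide, 12 mm thick, 0.35 kg. Origin at the middle of its underside; own +x towards the tip (x +150 mm), z up. The last 42 mm of the tip are only 7 mm thick (underside flush). Handle end at x -150 mm, grip about x -80 mm.
- fulcrum: Loose steel fulcrum block 50 x 40 x 36 mm, 0.8 kg: a block 26 mm high with a rounded crest (radius 10 mm) along its own x, axis 26 mm up. Origin under its centre. Suits best with its crest about 70 mm to the left (+y of the stand) of the pry lug, crest along the stand's x.
- tool_mat: Fixed black rubber mat 110 x 340 mm, 3 mm thick, long side along its own y; origin under its centre. The pry bar starts and ends lying lengthwise on it.
- thick_shim: The thick slotted brass shim, 10 mm thick. Origin under the slot centre (the stud stands there when it is home). Slot 16 mm wide opens to its own +x: prongs end at x +20 mm, slot ends at x -8 mm, fork 40 mm wide. The 26 mm wide tail runs from x -30 to -86 mm; grip it across y at about x -60 mm.
- clamp_washer: Thick dark steel ring, 44 mm outside, 18 mm hole, 14 mm high, origin under its centre.
- wrist_pin: Bystander: steel wrist pin 23 x 70 mm standing on end.
- threadlock: Bystander: small red bottle 80 mm high.
- thin_shim_0: A thin slotted brass shim, 6 mm thick (one to three are there; all thin ones are alike). Origin under the slot centre (the stud stands there when it is home). Slot 16 mm wide opens to its own +x: prongs end at x +20 mm, slot ends at x -8 mm, fork 40 mm wide. The 26 mm wide tail runs from x -30 to -86 mm; grip it across y at about x -60 mm.
- thin_shim_1: A thin slotted brass shim, 6 mm thick (one to three are there; all thin ones are alike). Origin under the slot centre (the stud stands there when it is home). Slot 16 mm wide opens to its own +x: prongs end at x +20 mm, slot ends at x -8 mm, fork 40 mm wide. The 26 mm wide tail runs from x -30 to -86 mm; grip it across y at about x -60 mm.
- thin_shim_2: A thin slotted brass shim, 6 mm thick (one to three are there; all thin ones are alike). Origin under the slot centre (the stud stands there when it is home). Slot 16 mm wide opens to its own +x: prongs end at x +20 mm, slot ends at x -8 mm, fork 40 mm wide. The 26 mm wide tail runs from x -30 to -86 mm; grip it across y at about x -60 mm.
There are look-alikes about, which are no part of the job. What is shaped like the thin_shim_2 but blue, grey or red is not meant.

How it is judged:
On the way, in this order (a step that is already met when the one before it is completed fails the run):
1. the base is levered up by the pry bar bearing on the fulcrum block, foot at least 40 mm above the bench (value of joint pump_base above 0.178 rad and contact force between pry_bar and stand above 2 N and contact force between pry_bar and fulcrum above 2 N), for 0.2 s.
2. all shims lie home round the stud, the thick one lowest (horizontal distance between each of thick_shim, thin_shim_0, thin_shim_1, thin_shim_2 and stud below 0.009 m and angle between each of thick_shim, thin_shim_0, thin_shim_1, thin_shim_2's own z axis and vertical below 0.1 rad and z of thick_shim in the frame of stand between 0.001 and 0.0065 m and z of thin_shim_0 in the frame of stand between 0.0115 and 0.0295 m and z of thin_shim_1 in the frame of stand between 0.0115 and 0.0295 m and z of thin_shim_2 in the frame of stand between 0.0115 and 0.0295 m), for 0.2 s.
3. the foot is pushed down to rest on the shims ((z of foot_seat in the frame of thin_shim_0 below 0.0095 m or z of foot_seat in the frame of thin_shim_1 below 0.0095 m or z of foot_seat in the frame of thin_shim_2 below 0.0095 m)), for 0.2 s.
4. the clamp washer lies on the foot round the stud (horizontal distance between clamp_washer and stud below 0.009 m and z of clamp_washer in the frame of foot_seat between 0.012 and 0.02 m), for 0.2 s.
At the end, for the whole second after the job is handed in: All shims flat, slot centre within 9 mm of the stud axis, thick one on the bed, thin ones above; foot underside within 3.5 mm of the top shim; washer flat on the foot, within 9 mm of the stud axis; pry bar at rest on its mat, lengthwise (50 mm across, 60 mm along, 0.3 rad) (all of step 2 and all of step 4 and (z of foot_seat in the frame of thin_shim_0 below 0.0095 m or z of foot_seat in the frame of thin_shim_1 below 0.0095 m or z of foot_seat in the frame of thin_shim_2 below 0.0095 m) and x of pry_bar in the frame of tool_mat between -0.05 and 0.05 m and y of pry_bar in the frame of tool_mat between -0.06 and 0.06 m and z of pry_bar in the frame of tool_mat between 0 and 0.007 m and angle between the x axis of pry_bar and the y axis of tool_mat, either way round below 0.3 rad and linear speed of pry_bar below 0.02 m/s); the robot touches nothing.
It fails at once if the wrist pin or the small bottle is knocked over or shifted more than 3 cm (angle between any of wrist_pin, threadlock's own z axis and vertical above 0.6 rad or distance of any of wrist_pin, threadlock from where it was at the start of the episode above 0.03 m).
Of thin_shim_0, thin_shim_1, thin_shim_2 only 1 to 3 are there at a start; the rules pass over those that are not, and their reading is None.
At some moment in a run one of fulcrum, clamp_washer may be knocked a few centimetres aside while the robot is not near it.
Once in a run the grip may slacken for a moment while it holds something.
It also fails if it takes over 210 s, if anything falls off the work surface, if the arm or the gripper's body presses on something with over 40 N, if the wrist force passes 120 N, or if a joint passes its speed limit or range.

ROBOT

A 6-joint arm with a two-finger parallel gripper is mounted at the origin on a cart in front of the work surface, level with it; the furniture and walls round the work are solid. World frame = base frame: x ahead of the robot, y to its left, z up, the work surface at z = 0. Lengths are in m, angles in rad, forces in N, time in s.
With the tool pointing down it reaches from about 0.275 to 0.775 m from the base axis. Payload 14.6 kg.
Tool frame: the origin (TCP) lies midway between the tips of the shut fingers; the grasp point (between the pads) lies 19 mm behind it (grip_depth is the distance from the TCP to the grasp point, in m); z points along the fingers, y is the line along which they close (so a half turn about z gives the same grasp; the last joint's range is limited). The gripper opens to 85 mm and grips with 20 to 120 N. Pads are 22 mm wide; open, the fingers measure 114 mm over their backs; the gripper's body (76 mm by 85 mm) begins 54 mm behind the grasp point. The pads swing forward as they close: fully open they stand 13 mm farther back than shut.
Start: joints at [-1.421, 0.263, -0.048, 1.259, 0, 1.415], TCP at [0.158, -0.501, 0.231] pointing down, gripper open.
Joint ranges: [-2.65, 2.65], [-0.89, 1.7], [-1.18, 1.37], [-2.13, 2.11], [-1.35, 1.29], [-3.14, 3.14]. Speed limits (rad/s): [1.89, 1.89, 2.57, 2.79, 3.14, 3.14].

INTERFACE

Orientations are given as a unit quaternion [x, y, z, w].
In Python, from rig import movep, move_linear, set_joints, open_gripper, close_gripper, hold, solve_ik, observe, camera, camera_params, IKError, close_job, grip_depth gives the robot as it stands. Calls block until the motion is done:
- movep(position, orientation): joint-space move of the TCP to a pose.
- move_linear(position, vel=0.15, frame=None): straight line of the TCP; frame=None keeps the orientation; vel is the mean speed in m/s.
- set_joints(angles): joint-space move.
- open_gripper() and close_gripper(): open the fingers fully, or close them until they stop; the grip force is fixed at half the most.
- hold(seconds).
- solve_ik(position, orientation): joint angles nearest the present ones, or None.
- observe(): the state.
- camera(name): name is "scene" or "side" or "wrist"; returns (picture, depth): 384x512x3 uint8, red, green, blue; 384x512 float32, m along the optical axis (not along the pixel's ray), 0 where there is no reading.
- camera_params(name): a dict with "intrinsics" (3x3 intrinsics, pixels), "k1" (the pictures are not rectified: a ray, as slopes to the right and down, at radius r is drawn at 1 + k1 r^2 times it, then the intrinsics apply), "xyz" and "rotation" of the camera in the world. Camera axes: x right, y down, z forward; pixel columns grow to the right and rows downward; lengths in m; the calibration is good to about 2 mm. A picture is of the moment at which its call begins: read the wrist's pose just before it. camera_params takes no time and is no camera call; for the wrist camera it gives the pose at the moment of the call.
A pose or a line that the arm cannot do raises IKError and nothing moves.
- close_job(): hands the job in; it is judged then, once.
The state is a dict: "time": time; "joints": joint angles; "qd": joint speeds; "effort": joint torques, N m; "tcp_pos": TCP position; "ee_rot": TCP orientation; "ft_force": force on the tool from outside, world axes, zero at the start; "wrist_torque": the same for the moment, N m; "width": finger opening in m; "gripper_force": force on a finger pad.
Only numpy, scipy, OpenCV 4.12 (cv2) and the standard library are available. Lean on these libraries where they do the work, as an engineer would, in place of code of your own. Each camera call takes 0.05 s, during which the arm holds its last target. There are 200 camera calls.

## Working session

There is one attempt and no reset: what is moved stays moved. The work goes in short steps, each a Python script; the robot and the scene stay as the last script left them, time stands still between calls to the robot, and variables do not carry over. Pictures are saved under pics/ and viewed, at most 14 in all, crops included, and the job is handed in when it is done.

```bash
mkdir -p pics; ls
cat > h.py <<'E'
from rig import *
import numpy as np, cv2
from scipy.spatial.transform import Rotation as R
def shot(n,f):
    p=camera_params(n); im,d=camera(n)
    cv2.imwrite(f'pics/{f}.png',cv2.cvtColor(im,cv2.COLOR_RGB2BGR)); np.savez(f'pics/{f}.npz',im=im,d=d,K=p['intrinsics'],k1=p['k1'],xyz=p['xyz'],rot=p['rotation'])
    return im,d,p
def rotm(r):
    r=np.array(r,float); return r if r.shape==(3,3) else R.from_quat(r).as_matrix()
def ray(z,u,v):
    K=z['K'];pt=np.array([(u-K[0,2])/K[0,0],(v-K[1,2])/K[1,1]])
    s=pt.copy()
    for _ in range(10): s=pt/(1+float(z['k1'])*(s@s))
    return rotm(z['rot'])@np.r_[s,1.]
def px(f,u,v,h=None):
    """world point of pixel from depth, or on plane z=h"""
    z=np.load(f'pics/{f}.npz'); w=ray(z,u,v)
    t=float(z['d'][int(round(v)),int(round(u))]) if h is None else (h-z['xyz'][2])/w[2]
    return z['xyz']+t*w
def down(yaw):
    """tool down, tool y axis (closing) at yaw angle in world"""
    y=np.array([np.cos(yaw),np.sin(yaw),0]); zz=np.array([0,0,-1.]); x=np.cross(y,zz)
    return R.from_matrix(np.c_[x,y,zz]).as_quat()
E
python3 - <<'E'
from h import *
for n in("scene","side"):
    im,d,p=shot(n,n+'0'); print(n,p)
    cv2.imwrite(f'pics/{n}0b.png',cv2.resize(cv2.cvtColor(im,cv2.COLOR_RGB2BGR),(800,600),interpolation=cv2.INTER_CUBIC))
print(observe(),grip_depth)
E
```

```text
pics
scene {'intrinsics': array([[472.14232971,   0.        , 262.96839419],
       [  0.        , 472.14232971, 195.20211988],
       [  0.        ,   0.        ,   1.        ]]), 'k1': 0.06826621152108367, 'xyz': array([-0.56204701, -1.23349807,  0.80225937]), 'rotation': array([ 0.77196836, -0.34125875,  0.21736193, -0.49026636])}
side {'intrinsics': array([[364.76065604,   0.        , 255.70660959],
       [  0.        , 364.76065604, 187.95467674],
       [  0.        ,   0.        ,   1.        ]]), 'k1': -0.08315624891241837, 'xyz': array([-0.12519443,  0.94113168,  0.79447927]), 'rotation': array([-0.24730267,  0.8214525 , -0.49341761,  0.14351392])}
{'time': 0.1, 'joints': array([-1.42132016e+00,  2.63505467e-01, -4.88396880e-02,  1.25938705e+00,
        9.02892178e-06,  1.41553362e+00]), 'qd': array([-0.00040908, -0.00076239,  0.00167039,  0.00066163,  0.00046437,
        0.00070508]), 'effort': array([ 3.93221708e-03, -6.38571811e+01,  3.85064685e+01,  9.90765402e-03,
       -1.45696345e-04, -2.18042067e-05]), 'tcp_pos': array([ 0.15750565, -0.5005821 ,  0.23086983]), 'ee_rot': array([ 9.88414111e-01,  1.51780518e-01,  5.86831166e-06, -4.67923339e-04]), 'ft_force': array([ 0.11184506, -0.77700645,  0.05885861]), 'wrist_torque': array([0.0074929 , 0.05880909, 0.02406368]), 'gripper_force': 0.0, 'width': 0.08539450319151207} 0.0187
```

View pics/scene0b.png

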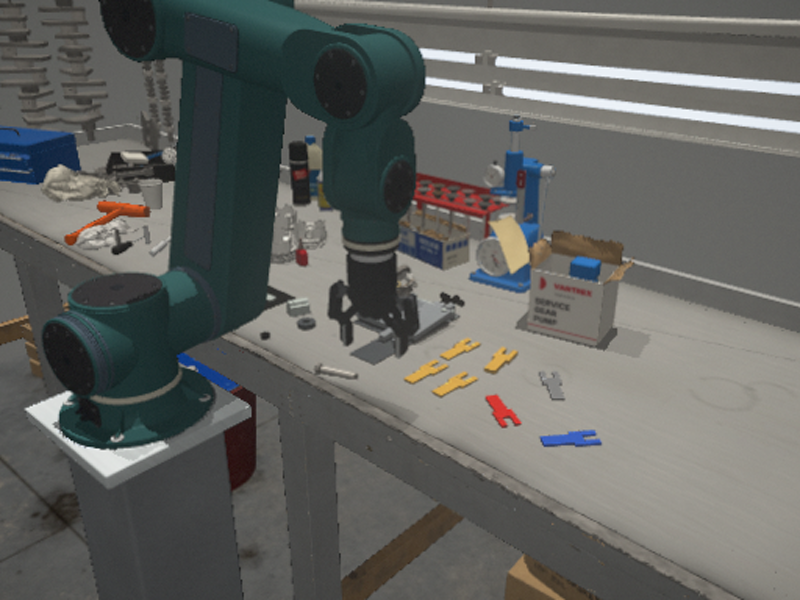

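View pics/side0b.png

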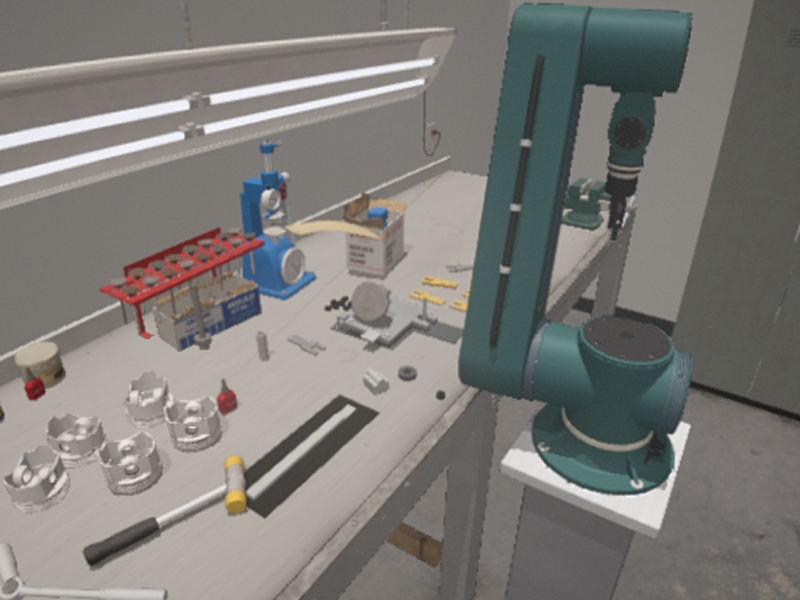

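Scene (800 px scale): four brass shims at (460,347), (501,358), (427,371), (455,383); red (503,410), blue (570,438) and grey (552,385) are the look-alikes. Side: fulcrum (376,381), washer (407,373), bar (350,408)–(250,497) on the mat, stand (390,320), pin (263,346), bottle (227,395).

Run:
```python
from h import *
np.set_printoptions(precision=3,suppress=True)
s=.64
for n,f,pts in(("A","scene0",[(460,347),(501,358),(427,371),(455,383),(503,410),(570,438),(552,385)]),("B","side0",[(376,379),(407,371),(350,408),(252,496),(263,346),(227,400),(203,330),(424,308),(390,320),(370,300),(441,395),(372,401),(322,393),(262,514)])):
    for u,v in pts: print(f,u,v,px(f,u*s,v*s))
p=camera_params("wrist"); print(p, observe()['tcp_pos'])
```

```text
scene0 460 347 [ 0.611 -0.32   0.001]
scene0 501 358 [ 0.616 -0.43   0.012]
scene0 427 371 [ 0.469 -0.344  0.009]
scene0 455 383 [ 0.473 -0.417  0.007]
scene0 503 410 [ 0.461 -0.547  0.004]
scene0 570 438 [ 0.465 -0.694  0.008]
scene0 552 385 [ 0.602 -0.569  0.007]
side0 376 379 [0.47  0.115 0.036]
side0 407 371 [0.45  0.019 0.008]
side0 350 408 [0.476 0.203 0.012]
side0 252 496 [0.472 0.492 0.012]
side0 263 346 [0.771 0.161 0.037]
side0 227 400 [0.692 0.347 0.031]
side0 203 330 [0.926 0.211 0.053]
side0 424 308 [ 0.531 -0.19   0.053]
side0 390 320 [ 0.589 -0.115  0.034]
side0 370 300 [ 0.628 -0.082  0.097]
side0 441 395 [0.336 0.06  0.014]
side0 372 401 [0.457 0.15  0.004]
side0 322 393 [0.568 0.186 0.001]
side0 262 514 [0.435 0.506 0.003]
{'intrinsics': array([[295.247,   0.   , 255.303],
       [  0.   , 295.247, 189.416],
       [  0.   ,   0.   ,   1.   ]]), 'k1': -0.06563419395164359, 'xyz': array([ 0.23 , -0.478,  0.374]), 'rotation': array([ 0.798, -0.584, -0.088,  0.119])} [ 0.158 -0.501  0.231]
```

Run:
```python
from h import *
np.set_printoptions(precision=3,suppress=True)
for i,(x,y) in enumerate([(0.42,-0.38),(0.42,-0.03)]):
    for zz in (.32,.28,.24):
        q=solve_ik([x,y,zz],down(-np.pi/2))
        if q is not None: break
    print(zz,q); movep([x,y,zz],down(-np.pi/2)); 
    im,d,p=shot("wrist",f'w{i}'); print(p['xyz'],rotm(p['rotation'])[:,2])
    cv2.imwrite(f'pics/w{i}b.png',cv2.resize(cv2.cvtColor(im,cv2.COLOR_RGB2BGR),(800,600),interpolation=cv2.INTER_CUBIC))
print(observe()['time'])
```

```text
0.32 [-0.879  0.331  0.29   1.529  0.     2.262]
[ 0.495 -0.38   0.463] [-0.294 -0.    -0.956]
0.32 [-0.265  0.069 -0.054  1.448  0.     2.876]
[ 0.496 -0.031  0.463] [-0.294 -0.    -0.956]
2.675
```

View pics/w0b.png

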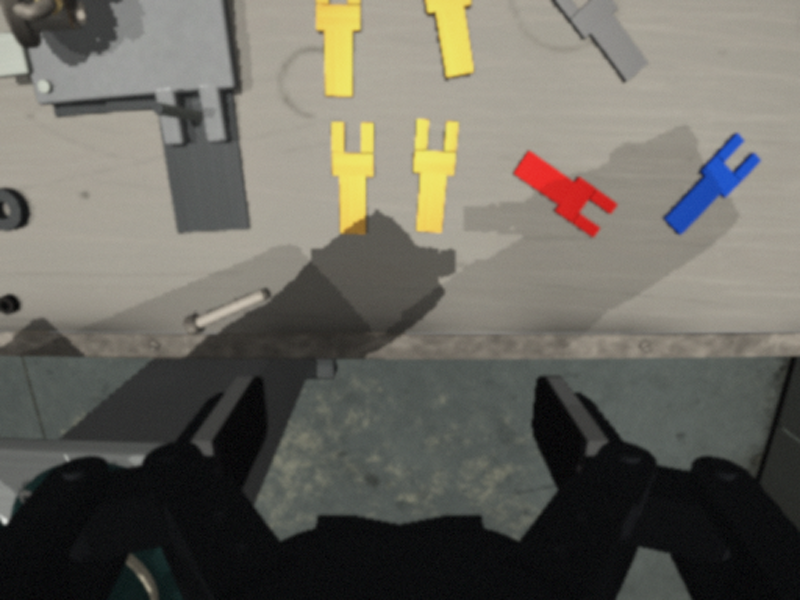

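View pics/w1b.png

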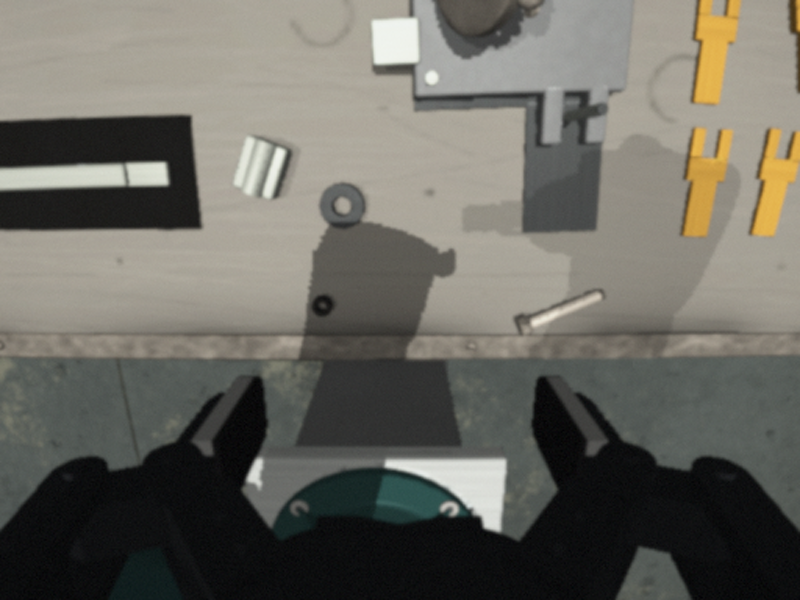

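w1 shows: mat right end (192,117)/(200,228), bar tip at right (168,175), fulcrum (262,167), washer (342,204), lug (397,42), tongue front corners (528,231)/(598,229), bed front-left corner (416,108). w0: brass shims with slots up at (353,145), (435,145), and two upper ones partly cut off; red/blue/grey separate.

Run:
```python
from h import *
np.set_printoptions(precision=4,suppress=True)
s=.64
def P(f,u,v,h): return px(f,u*s,v*s,h)
for nm,f,u,v,h in [("tongL","w1",528,231,.004),("tongR","w1",598,229,.004),("tongL0","w0",178,232,.004),("tongR0","w0",248,228,.004),("bedFL","w1",416,108,.004),("lug","w1",372,20,.037),("lug","w1",372,68,.037),
 ("mat","w1",192,117,.003),("mat","w1",200,228,.003),("bartipA","w1",168,163,.010),("bartipB","w1",168,186,.010),("bar far","w1",0,180,.015),
 ("wash","w1",342,202,.014),("fA","w1",268,144,.036),("fB","w1",252,192,.036)]:
    print(nm,P(f,u,v,h), px(f,u*s,v*s)[2])
# yellow/silver masks
for f in("w0","w1"):
    z=np.load(f'pics/{f}.npz'); hsv=cv2.cvtColor(z['im'],cv2.COLOR_RGB2HSV)
    m=cv2.inRange(hsv,(15,120,80),(35,255,255)); n,l,st,c=cv2.connectedComponentsWithStats(m)
    for i in range(1,n):
        if st[i,4]>150:
            e=cv2.erode((l==i).astype(np.uint8),np.ones((3,3)))
            vs,us=np.nonzero(e); h=np.median([px(f,u,v)[2] for u,v in zip(us[::7],vs[::7])])
            pts=cv2.boxPoints(cv2.minAreaRect(np.c_[np.nonzero(l==i)[::-1]].astype(np.float32)))
            print(f,st[i],'top z',h); print(np.array([px(f,*p,h)[:2] for p in pts]))
im=np.load('pics/w1.npz')['im'][:160,80:400]
cv2.imwrite('pics/w1c.png',cv2.resize(cv2.cvtColor(im,cv2.COLOR_RGB2BGR),None,fx=2.5,fy=2.5,interpolation=cv2.INTER_CUBIC))
```

```text
tongL [ 0.423  -0.1606  0.004 ] 0.004030788495264559
tongR [ 0.4255 -0.2321  0.004 ] 0.001270250310871579
tongL0 [ 0.4213 -0.1564  0.004 ] 0.004414910172385433
tongR0 [ 0.4248 -0.229   0.004 ] 0.0039415489678857885
bedFL [ 0.5384 -0.0469  0.004 ] 0.0034011924234891855
lug [ 0.6055 -0.0085  0.037 ] 0.038428653790107126
lug [ 0.5678 -0.008   0.037 ] -0.0005707493641287642
mat [0.5327 0.1662 0.003 ] 0.0002695946430816276
mat [0.4262 0.1702 0.003 ] 0.0037596306330016094
bartipA [0.4906 0.1916 0.01  ] 0.004206248917347499
bartipB [0.4688 0.1945 0.01  ] 0.0024783342389860796
bar far [0.4792 0.3675 0.015 ] 0.01577482795190921
wash [0.4523 0.0238 0.014 ] -0.0006983224045798431
fA [0.5059 0.0855 0.036 ] 0.034509877819645984
fB [0.4639 0.1034 0.036 ] 0.03646256898975714
w0 [ 202    0   29   62 1285] top z 0.006639735619440701
[[ 0.629  -0.3064]
 [ 0.6286 -0.3453]
 [ 0.5482 -0.3438]
 [ 0.5484 -0.3033]]
w0 [272   0  31  50 990] top z 0.010539859988482392
[[ 0.6274 -0.4031]
 [ 0.6287 -0.4429]
 [ 0.5646 -0.4469]
 [ 0.5633 -0.4056]]
w0 [ 265   76   28   73 1277] top z 0.006469125824385302
[[ 0.4239 -0.388 ]
 [ 0.528  -0.3968]
 [ 0.5248 -0.4354]
 [ 0.4202 -0.4289]]
w0 [ 212   78   27   72 1294] top z 0.006623675521739675
[[ 0.5249 -0.317 ]
 [ 0.5247 -0.3551]
 [ 0.4201 -0.3536]
 [ 0.4201 -0.3131]]
w1 [ 443    0   31   67 1293] top z 0.006501992414870816
[[ 0.5496 -0.3043]
 [ 0.6418 -0.3035]
 [ 0.6407 -0.3448]
 [ 0.5471 -0.3471]]
w1 [ 436   82   33   69 1238] top z 0.006712185122846187
[[ 0.4226 -0.3123]
 [ 0.5288 -0.314 ]
 [ 0.5243 -0.3548]
 [ 0.4165 -0.3553]]
w1 [ 480   83   32   68 1139] top z 0.006439389149492547
[[ 0.4258 -0.3875]
 [ 0.5302 -0.3939]
 [ 0.5239 -0.4352]
 [ 0.4175 -0.4307]]
```

View pics/w1c.png

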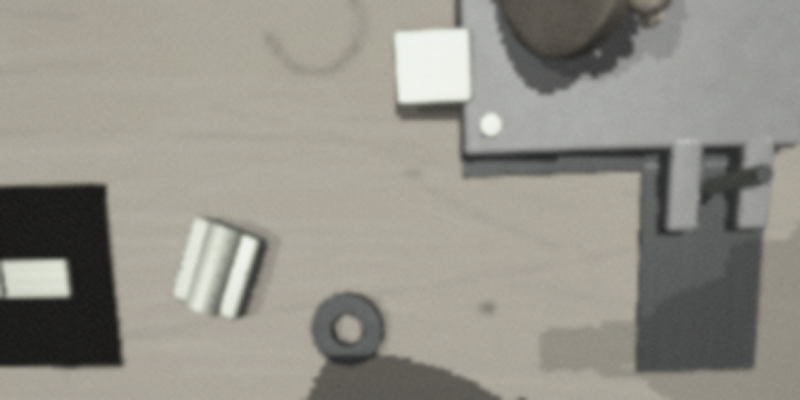

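The thick shim is the upper-right one in w0 (top z 10.5 mm, at px 800-scale (450,40)); the other three brass ones read 6.5 mm = thin. Fitting the stand pose and shim poses; taking one closer look at the stand and one at the upper shims.

```bash
cat >> h.py <<'E'
def fit2d(S,W):
    S=np.array(S,float);W=np.array(W,float);a=S-S.mean(0);b=W-W.mean(0)
    th=np.arctan2((a[:,0]*b[:,1]-a[:,1]*b[:,0]).sum(),(a*b).sum()); Rm=np.array([[np.cos(th),-np.sin(th)],[np.sin(th),np.cos(th)]])
    o=W.mean(0)-Rm@S.mean(0); return o,th,(W-(S@Rm.T+o))
E
python3 - <<'E'
from h import *
np.set_printoptions(precision=4,suppress=True)
o,t,r=fit2d([(-.285,-.010),(-.285,-.085),(-.165,.095),(-.092,.130),(-.128,.130)],[(.422,-.1585),(.4252,-.2305),(.5384,-.0469),(.6055,-.0085),(.5678,-.008)])
print(o,t,r)
for i,(x,y,z) in enumerate([(0.47,-0.08,.22),(0.53,-.38,.26)]):
    movep([x,y,z],down(-np.pi/2)); im,d,p=shot("wrist",f'c{i}')
    cv2.imwrite(f'pics/c{i}b.png',cv2.resize(cv2.cvtColor(im,cv2.COLOR_RGB2BGR),(800,600),interpolation=cv2.INTER_CUBIC))
print(observe()['time'])
E
```

```text
[ 0.7053 -0.1319] 0.054930582106304415 [[ 0.0007 -0.001 ]
 [-0.0002  0.0019]
 [ 0.003  -0.0008]
 [-0.0008 -0.0013]
 [-0.0026  0.0011]]
4.5083
```

View pics/c0b.png

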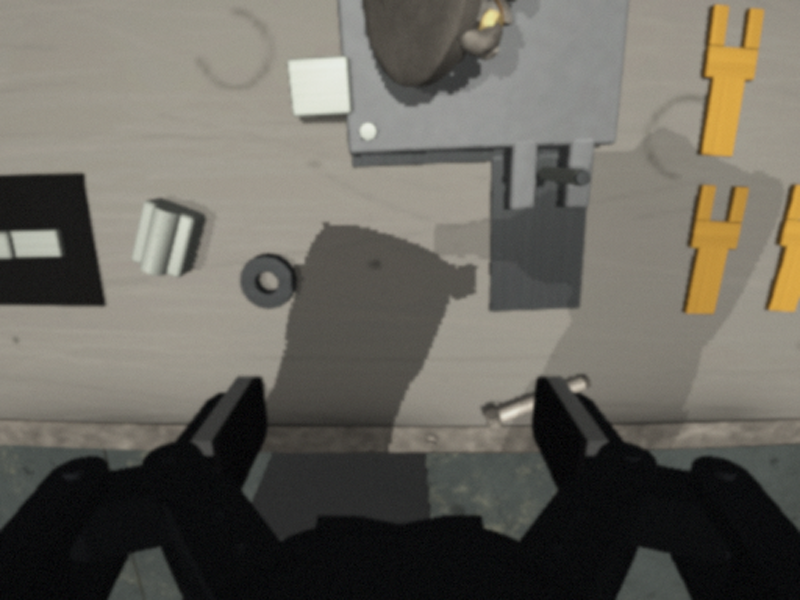

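View pics/c1b.png

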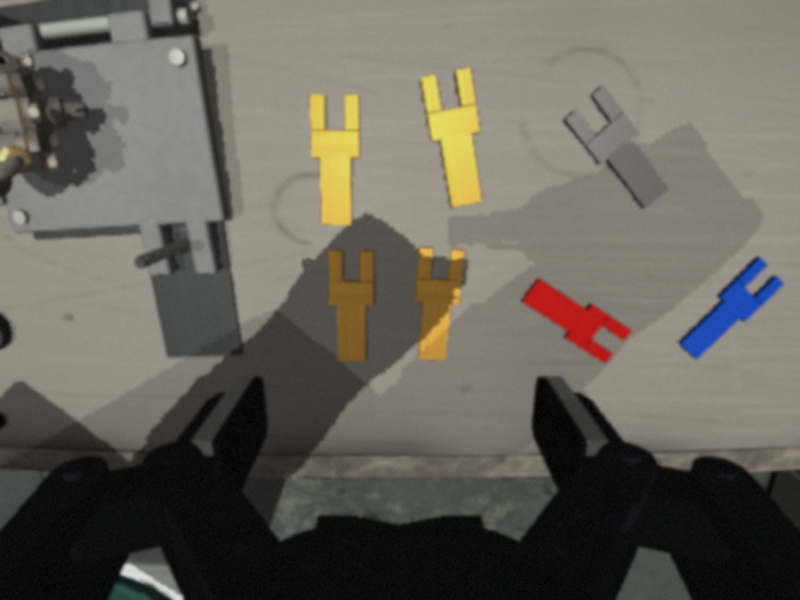

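c0: tongue corners (490,311)/(579,306), bed corner (353,165), lug (289,62)/(294,118), stud top (577,177). c1: shims A thin (335,155), B thick (452,135; visibly thicker and top 10.5 mm), C thin (351,305), D thin (435,305).

Run:
```python
from h import *
np.set_printoptions(precision=4,suppress=True)
s=.64
P=lambda f,u,v,h: px(f,u*s,v*s,h)[:2]
S=[(-.285,-.010),(-.285,-.085),(-.165,.095),(-.092,.130),(-.128,.130),(-.175,-.05)]
W=[P('c0',490,311,.004),P('c0',579,306,.004),P('c0',353,165,.004),P('c0',289,62,.036),P('c0',294,118,.039),P('c0',577,177,.083)]
W1=[(.422,-.1585),(.4252,-.2305),(.5384,-.0469),(.6055,-.0085),(.5678,-.008)]
print('stand c0',fit2d(S,W)); o,t,r=fit2d(S+S[:5],W+W1); print('all',o,t,r)
Rm=np.array([[np.cos(t),-np.sin(t)],[np.sin(t),np.cos(t)]])
for n,p in dict(stud=(-.175,-.05),lug=(-.11,.118),fulc=(-.11,.188),push=(-.135,-.08)).items(): print(n,o+Rm@p)
L=[(.02,.02),(.02,-.02),(-.086,.013),(-.086,-.013)]
for n,h,pts in [('A',.006,[(310,95),(359,95),(322,224),(352,224)]),('B',.010,[(421,78),(471,69),(451,207),(482,202)]),('C',.006,[(328,252),(373,252),(338,360),(366,360)]),('D',.006,[(417,248),(464,251),(420,359),(447,359)])]:
    print(n,*fit2d(L,[P('c1',*p,h) for p in pts]))
    z=[px('c1',p[0]*s,p[1]*s)[2] for p in [((pts[2][0]+pts[3][0])/2,pts[2][1]-30)]]; print(z)
print('wash',P('c0',268,279,.014)); 
f=[(158,199),(203,210),(181,276),(133,268)]
print('fulc box',[P('c0',*p,.026) for p in f], 'crest',P('c0',175,205,.036),P('c0',155,272,.036))
print('bar',P('c0',61,230,.01),P('c0',61,256,.01),'mat',P('c0',84,175,.003),P('c0',104,304,.003))
```

```text
stand c0 (array([ 0.7053, -0.1316]), np.float64(0.05034121246277846), array([[ 0.0004,  0.0003],
       [ 0.0009,  0.001 ],
       [ 0.0022, -0.0007],
       [-0.0021, -0.002 ],
       [-0.0015, -0.0022],
       [ 0.0002,  0.0035]]))
all [ 0.7053 -0.1317] 0.052622171198316955 [[ 0.0003  0.0011]
 [ 0.0006  0.0018]
 [ 0.0024 -0.0002]
 [-0.0019 -0.0016]
 [-0.0013 -0.0018]
 [ 0.0001  0.004 ]
 [ 0.0008 -0.0018]
 [ 0.      0.0011]
 [ 0.0029 -0.0014]
 [-0.0011 -0.0018]
 [-0.0028  0.0006]]
stud [ 0.5332 -0.1908]
lug [ 0.5893 -0.0196]
fulc [0.5856 0.0503]
push [ 0.5747 -0.2187]
A [ 0.6336 -0.3265] -0.011728328209430592 [[-0.0009 -0.0002]
 [-0.0007  0.0002]
 [ 0.0007  0.    ]
 [ 0.0009  0.0001]]
[np.float64(0.006349214740923703)]
B [ 0.6495 -0.4195] 0.19189022272851428 [[-0.0003  0.    ]
 [-0.001  -0.0001]
 [ 0.001   0.0003]
 [ 0.0003 -0.0003]]
[np.float64(0.010085886190967397)]
C [ 0.505  -0.3361] -0.013631981413802915 [[-0.0015 -0.0003]
 [-0.0009  0.0002]
 [ 0.001   0.0003]
 [ 0.0014 -0.0002]]
[np.float64(0.00672044313105935)]
D [ 0.5068 -0.4147] -0.035407622013801786 [[-0.      0.0007]
 [-0.0011 -0.0006]
 [ 0.0001 -0.0003]
 [ 0.0011  0.0002]]
[np.float64(0.005938886953770428)]
wash [0.4516 0.0229]
fulc box [array([0.5158, 0.0966]), array([0.5074, 0.0636]), array([0.4573, 0.0869]), array([0.4638, 0.1243])] crest [0.5123 0.0794] [0.4631 0.1016]
bar [0.4915 0.1896] [0.4703 0.1941] mat [0.5335 0.1668] [0.4271 0.1694]
```

```bash
cat >> h.py <<'E'
SO=np.array([.7053,-.1317]); ST=.052
def st(x,y,z=0): c,s=np.cos(ST),np.sin(ST); return np.array([SO[0]+c*x-s*y,SO[1]+s*x+c*y,z])
def yawq(pos,yaw):
    """tool-down orientation with closing axis at yaw mod pi, least joint-6 strain"""
    best=None
    for y in (yaw,yaw+np.pi):
        q=solve_ik(list(pos),down(y))
        if q is not None and (best is None or abs(q[5])<best[0]): best=(abs(q[5]),y)
    assert best, ('ik',pos,yaw); return down(best[1])
def ft(): 
    o=observe(); return 't %.1f w %.4f F %s g %.0f tcp %s'%(o['time'],o['width'],np.round(o['ft_force'],1),o['gripper_force'],np.round(o['tcp_pos'],4))
E
python3 - <<'E'
from h import *
open_gripper()
c=np.array([.487,.092]); T=st(-.11,.188)
q=yawq([*c,.1],-.42); movep([*c,.1],q); move_linear([*c,.004],vel=.15); print(ft())
close_gripper(); print(ft())
move_linear([*c,.06],vel=.15); print(ft())
# same-side target orientation
q2=(R.from_euler('z',ST+.42)*R.from_quat(q)).as_quat()
movep([T[0],T[1],.06],q2); move_linear([T[0],T[1],.0055],vel=.1); print(ft())
open_gripper(); move_linear([T[0],T[1],.1]); print(ft())
m=[.44,.05,.24]; movep(m,down(-np.pi/2)); im,d,p=shot("wrist",'f1'); print(ft())
cv2.imwrite('pics/f1b.png',cv2.resize(cv2.cvtColor(im[:220,:],cv2.COLOR_RGB2BGR),None,fx=1.5625,fy=1.5625,interpolation=cv2.INTER_CUBIC))
E
```

```text
t 8.5 w 0.0854 F [ 0.4  0.1 -0. ] g 0 tcp [0.4874 0.092  0.0046]
t 8.9 w 0.0494 F [-6.9  2.  13.6] g 61 tcp [0.4866 0.0923 0.0047]
t 9.4 w 0.0491 F [-0.9  0.6 -6.5] g 63 tcp [0.4867 0.092  0.0595]
t 10.7 w 0.0492 F [ 0.6 -0.3 -6. ] g 63 tcp [0.5854 0.0506 0.0055]
t 12.0 w 0.0854 F [-0.8  0.2  0.6] g 0 tcp [0.5853 0.0503 0.0992]
t 15.9 w 0.0856 F [ 0.3 -0.2 -0.2] g 0 tcp [0.44 0.05 0.24]
```

View pics/f1b.png

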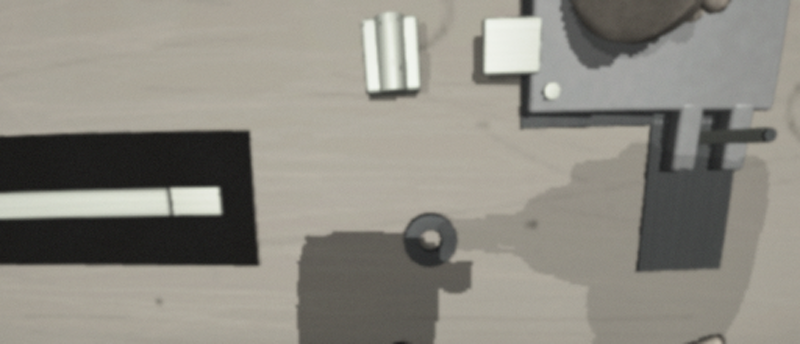

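Fulcrum stands at (390,52), crest in line with the lug (512,46); bar tip end at (220,187)/(221,215). Now the bar.

```bash
cat >> h.py <<'E'
GX,GZ=-.05,.0015
def bar2tool(s,p,off=0.,sx=-.11,C=None,flip=1):
    """tool pose for a bar over the crest: s = bar x at crest, p = pitch (tip up +), off = gap over crest"""
    C=st(sx,.188,.026) if C is None else C
    ys=np.array([-np.sin(ST),np.cos(ST),0]); z=np.array([0,0,1.])
    ex=-ys*np.cos(p)+z*np.sin(p); n=z*np.cos(p)+ys*np.sin(p); ey=np.cross(n,ex)
    O=C+(.010+off)*n-s*ex
    Y=flip*ey; Z=-n; X=np.cross(Y,Z)
    return O+GX*ex+GZ*n, R.from_matrix(np.c_[X,Y,Z]).as_quat()
E
python3 - <<'E'
from h import *
np.set_printoptions(precision=4,suppress=True)
s=.64;P=lambda u,v,h: px('f1',u*s,v*s,h)[:2]
print('crest',P(393,14,.036),P(389,92,.036),'want',st(-.085,.188),st(-.135,.188)); print('bar',P(220,187,.010),P(221,215,.010),P(0,194,.015),P(0,219,.015))
print('lugL',P(483,19,.037),P(483,75,.037),st(-.092,.13),st(-.128,.13))
for fl in(1,-1):
  for a in [(.15,-.38,.04),(.07,-.38,.002),(.07,0,0),(.07,.16,0)]:
    pp,q=bar2tool(*a,flip=fl); print(fl,a,pp,solve_ik(list(pp),q))
E
```

```text
crest [0.6085 0.0541] [0.5583 0.057 ] want [0.6106 0.0516 0.    ] [0.5607 0.049  0.    ]
bar [0.4916 0.1929] [0.4693 0.1944] [0.4901 0.38  ] [0.4694 0.3849]
lugL [ 0.6056 -0.0069] [ 0.5698 -0.0084] [ 0.6067 -0.0067  0.    ] [ 0.5707 -0.0085  0.    ]
1 (0.15, -0.38, 0.04) [0.577  0.2167 0.148 ] [ 0.0509  0.4259 -0.0854  1.0599  0.38    1.5696]
1 (0.07, -0.38, 0.002) [0.5801 0.1566 0.083 ] [-0.0519  0.4757 -0.1922  0.9443  0.3778  1.4589]
1 (0.07, 0, 0) [0.5794 0.1702 0.0375] [ 0.1508  0.5138 -0.2     0.857   0.      1.6696]
1 (0.07, 0.16, 0) [0.5794 0.1705 0.0182] [ 0.2258  0.559  -0.1856  0.8541 -0.1576  1.7468]
-1 (0.15, -0.38, 0.04) [0.577  0.2167 0.148 ] [ 0.0509  0.4259 -0.0854  1.0599  0.38   -1.572 ]
-1 (0.07, -0.38, 0.002) [0.5801 0.1566 0.083 ] [-0.0519  0.4757 -0.1922  0.9443  0.3778 -1.6827]
-1 (0.07, 0, 0) [0.5794 0.1702 0.0375] [ 0.1508  0.5138 -0.2     0.857   0.     -1.472 ]
-1 (0.07, 0.16, 0) [0.5794 0.1705 0.0182] [ 0.2258  0.559  -0.1856  0.8541 -0.1576 -1.3948]
```

Run:
```python
from h import *
C=st(-.11,.191,.026); C[2]=.026
g=[.480,.3937]
open_gripper(); movep([*g,.10],down(0)); move_linear([*g,.0045],vel=.15); print(ft())
close_gripper(); print(ft())
move_linear([*g,.15],vel=.2); print(ft())
pp,q=bar2tool(.16,-.40,.04,C=C); movep(pp,q); print(ft())
shot("side",'b1')
pp,q=bar2tool(.14,-.40,.003,C=C); move_linear(pp,vel=.1,frame=None); print(ft())
im,d,p=shot("side",'b2')
cv2.imwrite('pics/b2b.png',cv2.resize(cv2.cvtColor(im[150:310,150:350],cv2.COLOR_RGB2BGR),None,fx=3.5,fy=3.5,interpolation=cv2.INTER_CUBIC))
```

```text
t 18.3 w 0.0852 F [ 0.2 -0.8  0.2] g 0 tcp [0.4806 0.3937 0.0054]
t 18.9 w 0.0198 F [-0.7 -1.4  5.8] g 60 tcp [0.4802 0.3938 0.005 ]
t 19.8 w 0.0200 F [-0.8 -0.3 -3.9] g 64 tcp [0.4795 0.3934 0.1487]
t 20.6 w 0.0202 F [-0.6  0.5 -4.1] g 64 tcp [0.5761 0.226  0.1543]
t 21.2 w 0.0201 F [ 0.7  0.3 -4.5] g 64 tcp [0.5767 0.223  0.1137]
```

View pics/b2b.png

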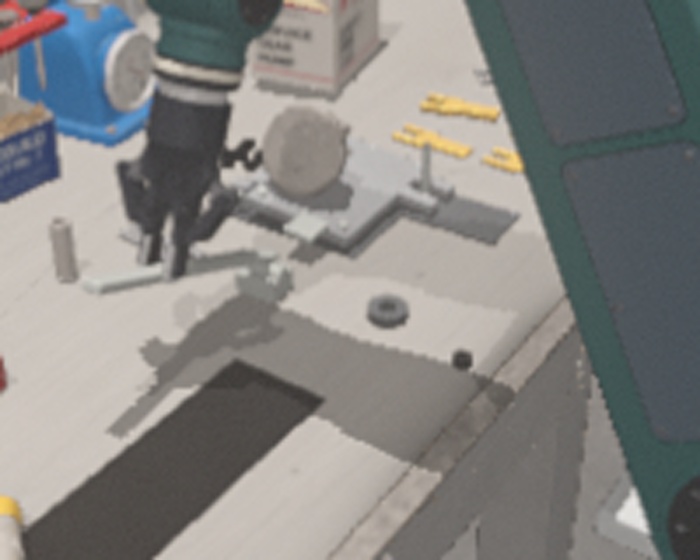

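Bar held; handle end at crop (92,284), fulcrum under its tip (270,265). Check handle height against the planned pitch.

Run:
```python
from h import *
for u,v in [(100,281),(130,275),(150,272),(200,265),(230,260)]: print(px('b2',150+u/3.5,150+v/3.5))
o=observe(); M=rotm(o['ee_rot']); print(M)
ex=np.cross(M[:,1],-M[:,2]);n=-M[:,2]; O=o['tcp_pos']-GX*ex-GZ*n
for x in(-.145,-.1,-.075,0,.05,.15): print(x,O+x*ex+.012*n)
```

```text
[0.56360374 0.30626605 0.16092126]
[0.56476249 0.26880625 0.14547314]
[0.56765774 0.24052501 0.13159871]
[0.56770258 0.17208032 0.10100097]
[0.56855988 0.12628243 0.08104473]
[[-4.87672974e-02  9.98614155e-01 -1.97868516e-02]
 [ 9.19739134e-01  5.26229438e-02  3.88986828e-01]
 [ 3.89488995e-01  7.71094584e-04 -9.21030797e-01]]
-0.145 [0.57249151 0.30622192 0.1606348 ]
-0.1 [0.57468603 0.26483366 0.14310779]
-0.075 [0.57590522 0.24184018 0.13337057]
0 [0.57956276 0.17285975 0.10415889]
0.05 [0.58200113 0.12687279 0.08468444]
0.15 [0.58687786 0.03489888 0.04573554]
```

Run:
```python
from h import *
C=st(-.11,.191,.026)
for s,p,off in [(.14,-.36,.010),(.115,-.36,.006),(.09,-.36,.006),(.068,-.36,.006)]:
    pp,q=bar2tool(s,p,off,C=C); move_linear(pp,vel=.06,frame=q); print(s,p,ft())
im,d,p=shot("side",'b3')
for p in (-.33,-.3,-.26,-.22):
    pp,q=bar2tool(.068,p,0,C=C); move_linear(pp,vel=.05,frame=q); print(p,ft())
im,d,p=shot("side",'b4')
cv2.imwrite('pics/b4b.png',cv2.resize(cv2.cvtColor(im[165:275,170:330],cv2.COLOR_RGB2BGR),None,fx=4.5,fy=4.5,interpolation=cv2.INTER_CUBIC))
```

```text
0.14 -0.36 t 21.5 w 0.0201 F [-0.1 -0.2 -4.5] g 64 tcp [0.5769 0.2239 0.1138]
0.115 -0.36 t 22.1 w 0.0204 F [ 0.7 -0.1 -3.4] g 64 tcp [0.5779 0.2011 0.1004]
0.09 -0.36 t 22.7 w 0.0200 F [ 0.1 -0.  -3.9] g 64 tcp [0.5791 0.1778 0.0916]
0.068 -0.36 t 23.2 w 0.0200 F [ 0.4  0.6 -4. ] g 64 tcp [0.5801 0.1572 0.0839]
-0.33 t 23.6 w 0.0197 F [ 1.4 -0.3 -2.7] g 64 tcp [0.5796 0.1616 0.075 ]
-0.3 t 23.8 w 0.0203 F [ 0.2  0.8 -2.4] g 64 tcp [0.5797 0.1629 0.072 ]
-0.26 t 24.1 w 0.0203 F [-0.1 -1.5 -2.7] g 64 tcp [0.5797 0.1644 0.0676]
-0.22 t 24.3 w 0.0201 F [-1.3 -7.3  4.6] g 65 tcp [0.58   0.1653 0.0637]
```

View pics/b4b.png

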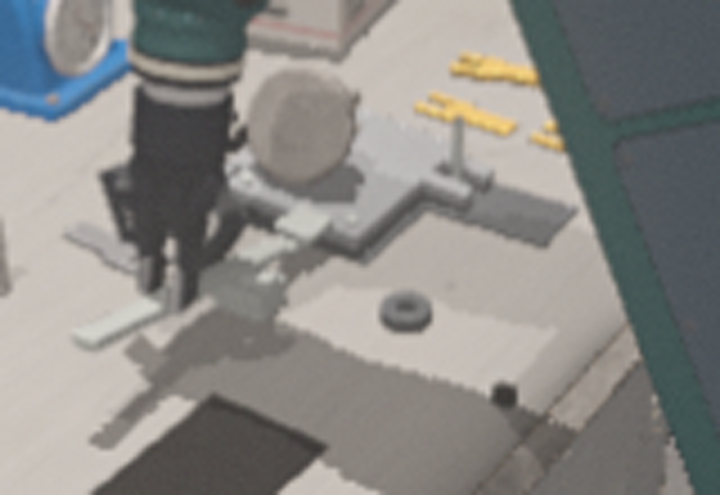

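The tip is under the lug at (300,222), over the fulcrum at (268,265), and force has begun. Lever down.

Run:
```python
from h import *
C=st(-.11,.191,.026)
for p in (-.15,-.08,0,.07,.12,.15):
    pp,q=bar2tool(.068,p,0,C=C); move_linear(pp,vel=.04,frame=q); print(p,ft())
hold(.4); im,d,p=shot("side",'b5'); print(ft())
cv2.imwrite('pics/b5b.png',cv2.resize(cv2.cvtColor(im[165:275,170:330],cv2.COLOR_RGB2BGR),None,fx=4.5,fy=4.5,interpolation=cv2.INTER_CUBIC))
```

```text
-0.15 t 24.8 w 0.0198 F [-2.6 -9.2  7.6] g 66 tcp [0.5799 0.1673 0.0558]
-0.08 t 25.1 w 0.0203 F [ -2.5 -12.8   9. ] g 66 tcp [0.5796 0.1685 0.0476]
0 t 25.5 w 0.0198 F [ -3.2 -19.7  11.2] g 66 tcp [0.5794 0.1688 0.0383]
0.07 t 25.9 w 0.0201 F [ -2.5 -23.6  17.3] g 66 tcp [0.5799 0.1688 0.0305]
0.12 t 26.1 w 0.0203 F [ -1.7 -25.7  18. ] g 66 tcp [0.5803 0.1685 0.0249]
0.15 t 26.4 w 0.0201 F [  0.5 -26.4  20.4] g 66 tcp [0.5806 0.1682 0.0216]
t 26.9 w 0.0198 F [ -0.6 -25.5  19.6] g 66 tcp [0.5806 0.1682 0.0217]
```

View pics/b5b.png

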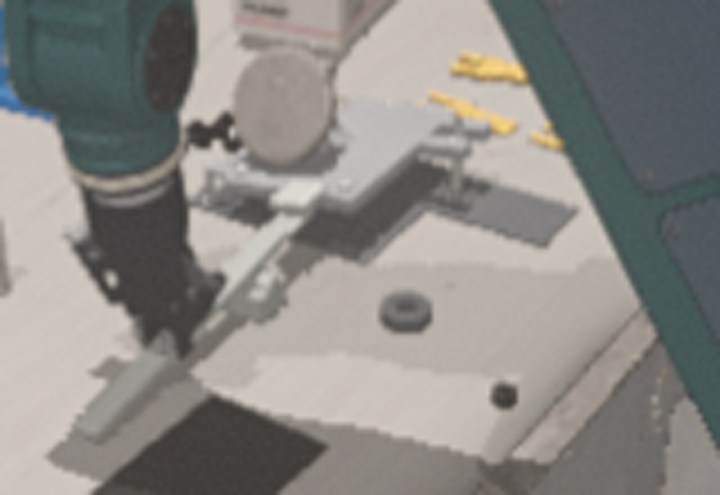

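Base is raised; lug at (295,195), foot end at (478,130). Reading heights.

Run:
```python
from h import *
c,s=np.cos(ST),np.sin(ST); 
def loc(w): d=w[:2]-SO; return np.round([c*d[0]+s*d[1],-s*d[0]+c*d[1],w[2]],4)
for u,v in [(290,193),(297,197),(345,190),(380,180),(420,135),(440,142),(475,131)]:
    print(u,v,loc(px('b5',170+u/4.5,165+v/4.5)),loc(px('b4',170+u/4.5,165+v/4.5)))
```

```text
290 193 [-0.1066  0.1203  0.0677] [-0.0763  0.0752  0.0347]
297 197 [-0.1187  0.1279  0.0715] [-0.0867  0.0797  0.0362]
345 190 [-0.142   0.0886  0.0653] [-0.1118  0.0395  0.0304]
380 180 [-0.1516  0.0456  0.0562] [-0.1309  0.01    0.0317]
420 135 [-0.1533 -0.0228  0.0691] [-0.123  -0.0783  0.0337]
440 142 [-0.173  -0.0245  0.0668] [-0.1426 -0.0823  0.0299]
475 131 [-0.1934 -0.0533  0.0703] [-0.1404 -0.1601  0.004 ]
```

Foot top at z≈67 mm → underside ≈51 mm; done. Returning the bar.

Run:
```python
from h import *
C=st(-.11,.191,.026)
for s,p,off in [(.068,0,.001),(.068,-.2,.004),(.14,-.2,.01),(.14,-.1,.06)]:
    pp,q=bar2tool(s,p,off,C=C); move_linear(pp,vel=.1,frame=q); print(s,p,ft())
g=[.480,.392]
movep([*g,.12],down(0)); move_linear([*g,.02],vel=.15); print(ft())
move_linear([*g,.006],vel=.05); print(ft())
open_gripper(); move_linear([*g,.1]); print(ft())
m=[.43,-.0,.28]; movep(m,down(-np.pi/2)); im,d,p=shot("wrist",'g1'); print(ft())
cv2.imwrite('pics/g1b.png',cv2.resize(cv2.cvtColor(im[:250,:],cv2.COLOR_RGB2BGR),None,fx=1.5625,fy=1.5625,interpolation=cv2.INTER_CUBIC))
```

```text
0.068 0 t 27.2 w 0.0201 F [ 0.9  0.3 -3.6] g 64 tcp [0.5797 0.1703 0.0387]
0.068 -0.2 t 27.6 w 0.0201 F [-0.3 -0.1 -5.2] g 64 tcp [0.5794 0.1655 0.0637]
0.14 -0.2 t 28.5 w 0.0198 F [-0.6 -0.3 -4.5] g 64 tcp [0.576  0.2347 0.0846]
0.14 -0.1 t 28.9 w 0.0200 F [ 0.5 -0.7 -4.9] g 64 tcp [0.576  0.2349 0.1157]
t 30.5 w 0.0200 F [ 0.3 -0.5 -3.9] g 64 tcp [0.4807 0.3919 0.0207]
t 31.0 w 0.0202 F [ 0.8 -0.1 -4.3] g 64 tcp [0.4799 0.3919 0.0059]
t 32.4 w 0.0855 F [-0.5  0.7 -0.7] g 0 tcp [0.4796 0.3918 0.0992]
t 34.0 w 0.0850 F [-1.   0.8 -0. ] g 0 tcp [0.4302 0.0005 0.2795]
```

View pics/g1b.png

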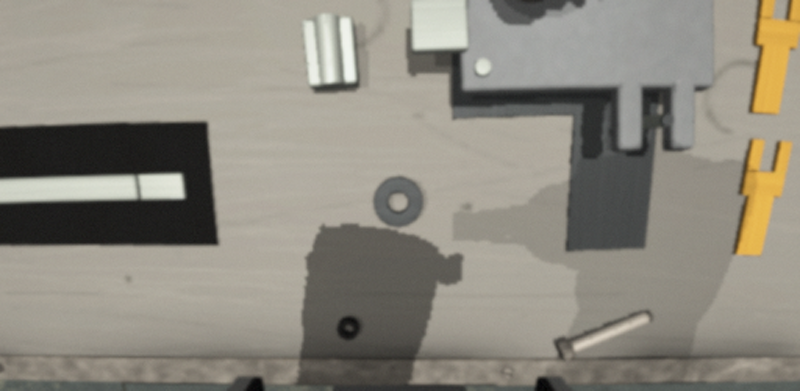

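Base stays up, bar lies on the mat with tip (184,186); washer at (398,201), fulcrum in place. Refine the stud from its top in several views.

Run:
```python
from h import *
np.set_printoptions(precision=4,suppress=True)
s=.64;P=lambda f,u,v,h: px(f,u*s,v*s,h)[:2]
for f,u,v in [('c0',577,177),('c1',143,262),('f1',769,135),('w1',602,110),('g1',658,118)]: print(f,P(f,u,v,.083))
print('tines',P('g1',618,149,.072),P('g1',640,149,.072),P('g1',671,149,.072),P('g1',693,148,.072),'exp y',st(-.2,-.05))
print('tongue',P('g1',567,250,.004),P('g1',644,247,.004),st(-.285,-.01),st(-.285,-.085))
print('bar tip',P('g1',184,173,.01),P('g1',184,199,.01),P('g1',0,178,.015),P('g1',0,203,.015),'stud',st(-.175,-.05))
im=np.load('pics/c1.npz')['im'][110:240,60:170]; im2=np.load('pics/g1.npz')['im'][30:160,350:460]
cv2.imwrite('pics/st.png',cv2.resize(cv2.cvtColor(np.hstack([im,im2]),cv2.COLOR_RGB2BGR),None,fx=3.5,fy=3.5,interpolation=cv2.INTER_CUBIC))
```

```text
c0 [ 0.5333 -0.1868]
c1 [ 0.5326 -0.193 ]
f1 [ 0.5326 -0.1897]
w1 [ 0.5315 -0.1902]
g1 [ 0.5336 -0.1831]
tines [ 0.5118 -0.1614] [ 0.5122 -0.1782] [ 0.5129 -0.2023] [ 0.5141 -0.2194] exp y [ 0.5082 -0.192   0.    ]
tongue [ 0.4219 -0.1559] [ 0.4254 -0.2294] [ 0.4212 -0.1565  0.    ] [ 0.4251 -0.2314  0.    ]
bar tip [0.4914 0.1899] [0.4687 0.1927] [0.4912 0.3628] [0.4687 0.3681] stud [ 0.5331 -0.1907  0.    ]
```

View pics/st.png

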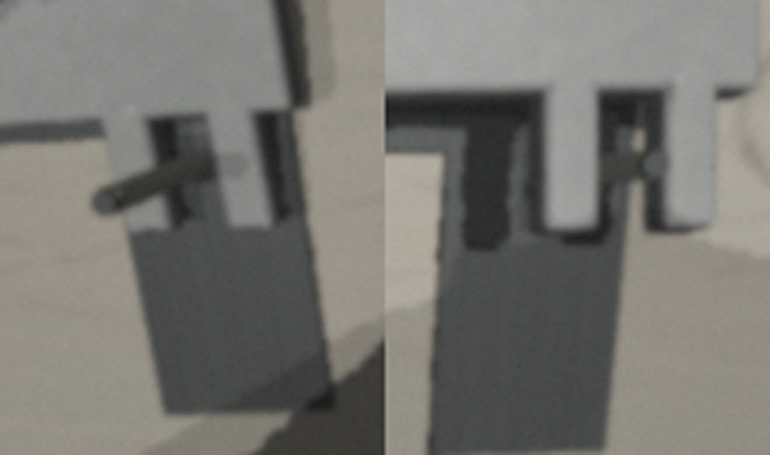

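Both views put the stud top where the fit says (0.533, -0.191). Insert the thick shim first.

```bash
cat >> h.py <<'E'
GL=-.065
STUD=np.array([.5332,-.1910])
def grab(o,yaw,z=.003,up=.12):
    p=np.array(o)+GL*np.array([np.cos(yaw),np.sin(yaw)])
    q=down(yaw-np.pi/2) # tool x along shim +x
    open_gripper(); movep([*p,.06],q); move_linear([*p,z],vel=.1); print('at',ft())
    close_gripper(); print('closed',ft()); zt=observe()['tcp_pos'][2]
    move_linear([*p,up],vel=.2); print('up',ft()); return zt
def insert(zt,zb,extra=.0025):
    """zt: tcp z over shim bottom at z 0; zb: height of the seat"""
    c,s=np.cos(ST),np.sin(ST); e=np.array([c,s]); q=down(ST-np.pi/2)
    P=lambda b:STUD+(b+GL)*e
    movep([*P(-.085),.12],q); move_linear([*P(-.085),zt+zb+extra],vel=.15); print('pre',ft())
    for b in (-.045,-.025,-.01,0.,.0015):
        move_linear([*P(b),zt+zb+extra],vel=.08); print(b,ft())
        if abs(observe()['ft_force'][0])>20: print('BLOCKED'); return False
    move_linear([*P(.001),zt+zb+.0005],vel=.03); print('down',ft()); return True
def leave():
    open_gripper(); t=observe()['tcp_pos']; e=np.array([np.cos(ST),np.sin(ST)])
    a=t[:2]-.03*e
    move_linear([*a,t[2]+.012],vel=.1); move_linear([*(a-.02*e),.14],vel=.25); print('left',ft())
E
python3 - <<'E'
from h import *
zt=grab([.6495,-.4195],.192,.003)
print(zt); ok=insert(zt,.004)
if ok:
    im,d,p=shot("side",'i1'); leave(); movep([.40,-.19,.24],down(-np.pi/2)); im,d,p=shot("wrist",'i2')
    cv2.imwrite('pics/i2b.png',cv2.resize(cv2.cvtColor(im[60:230,130:400],cv2.COLOR_RGB2BGR),None,fx=2.8,fy=2.8,interpolation=cv2.INTER_CUBIC))
E
```

```text
at t 36.8 w 0.0851 F [-0.5  0.1  0.4] g 0 tcp [ 0.586  -0.432   0.0036]
closed t 37.4 w 0.0238 F [-1.5  1.1  5.4] g 60 tcp [ 0.5858 -0.4321  0.0035]
up t 38.1 w 0.0240 F [-0.4  0.2 -2.9] g 59 tcp [ 0.5853 -0.4316  0.1187]
0.0035298646057046294
pre t 40.2 w 0.0240 F [ 0.1 -1.  -0.8] g 59 tcp [ 0.3839 -0.1992  0.0104]
-0.045 t 40.9 w 0.0239 F [-0.  -1.  -1.7] g 59 tcp [ 0.4231 -0.1965  0.0099]
-0.025 t 41.3 w 0.0241 F [-0.  -0.7 -1.3] g 59 tcp [ 0.4433 -0.1956  0.0099]
-0.01 t 41.6 w 0.0237 F [-0.  -0.6 -2.7] g 59 tcp [ 0.4583 -0.1948  0.0099]
0.0 t 41.9 w 0.0242 F [ 0.6  0.8 -0.8] g 59 tcp [ 0.4684 -0.1944  0.01  ]
0.0015 t 42.1 w 0.0240 F [ 0.2  0.6 -1.9] g 59 tcp [ 0.4697 -0.1943  0.01  ]
down t 42.4 w 0.0237 F [-0.1  0.1 -1.9] g 59 tcp [ 0.4691 -0.1943  0.0079]
left t 44.2 w 0.0855 F [ 0.5 -0.4 -1.3] g 0 tcp [ 0.4196 -0.197   0.1398]
```

View pics/i2b.png

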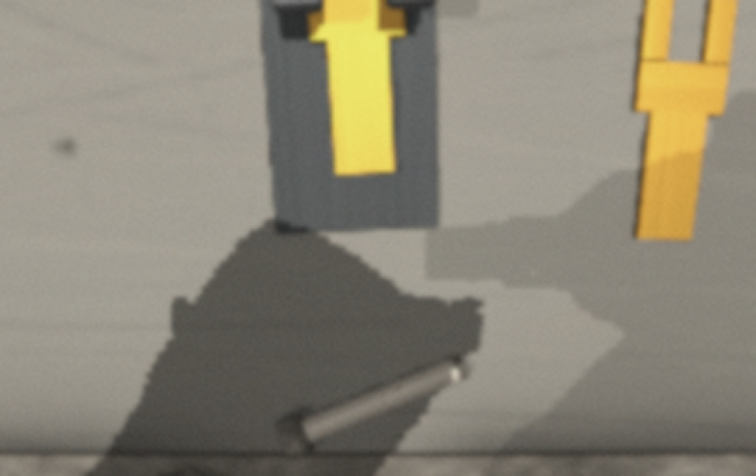

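Thick shim lies in, tail end at crop (335,175)/(395,172). Check numerically, then the first thin one (C).

```bash
cat >> h.py <<'E'
def shimcheck(f,u0,v0,k,pts,h):
    W=[px(f,u0+u/k,v0+v/k,h)[:2] for u,v in pts]; m=np.mean(W,0); e=np.array([np.cos(ST),np.sin(ST)])
    d=m+.086*e-STUD; print('origin off along/across mm',1e3*d@e,1e3*(e[0]*d[1]-e[1]*d[0]), 'yaw',np.arctan2(-(W[1]-W[0])[0]*-1,-(W[1]-W[0])[1]))
E
python3 - <<'E'
from h import *
shimcheck('i2',130,60,2.8,[(335,175),(395,172)],.014)
zt=grab([.505,-.3361],-.014,.0015); print(zt)
if observe()['width']>.015 and insert(zt,.014): shot("side",'i3'); leave(); print(ft())
E
```

```text
origin off along/across mm 1.209289189751392 -0.728654640467607 yaw 0.05102453341425963
at t 46.6 w 0.0856 F [0.1 0.4 0.6] g 0 tcp [ 0.4403 -0.3353  0.0022]
closed t 47.2 w 0.0237 F [-2.1  1.8  8.6] g 58 tcp [ 0.4401 -0.3353  0.002 ]
up t 47.9 w 0.0233 F [ 1.5  0.4 -1.1] g 59 tcp [ 0.4396 -0.3348  0.119 ]
0.001985028380867844
pre t 49.4 w 0.0231 F [ 0.9 -1.  -0.8] g 59 tcp [ 0.3838 -0.1993  0.0188]
-0.045 t 50.0 w 0.0234 F [0.2 0.4 0. ] g 59 tcp [ 0.4232 -0.1965  0.0184]
-0.025 t 50.5 w 0.0235 F [ 0.3  0.6 -0.7] g 59 tcp [ 0.4433 -0.1956  0.0184]
-0.01 t 50.8 w 0.0232 F [-0.3 -0.5 -0.5] g 59 tcp [ 0.4584 -0.1949  0.0184]
0.0 t 51.1 w 0.0232 F [-0.8  0.3 -1.1] g 59 tcp [ 0.4684 -0.1944  0.0184]
0.0015 t 51.3 w 0.0232 F [ 0.   0.2 -0.8] g 59 tcp [ 0.4696 -0.1943  0.0185]
down t 51.6 w 0.0232 F [-0.2  0.3 -0.6] g 59 tcp [ 0.4691 -0.1943  0.0164]
left t 53.3 w 0.0858 F [ 0.4  0.7 -1. ] g 0 tcp [ 0.4196 -0.197   0.1399]
t 53.3 w 0.0858 F [ 0.4  0.7 -1. ] g 0 tcp [ 0.4196 -0.197   0.1399]
```

```bash
cat >> h.py <<'E'
def stackcheck(f,h):
    """look from the fixed pose; tail of top shim in the stand frame, mm"""
    movep([.40,-.19,.24],down(-np.pi/2)); shot("wrist",f)
    z=np.load(f'pics/{f}.npz'); hsv=cv2.cvtColor(z['im'],cv2.COLOR_RGB2HSV); m=cv2.inRange(hsv,(15,120,50),(35,255,255))
    e=np.array([np.cos(ST),np.sin(ST)]); L=[];Z=[]
    for v,u in zip(*np.nonzero(m)):
        d=px(f,u,v,h)[:2]-STUD; l=[d@e,e[0]*d[1]-e[1]*d[0]]
        if abs(l[1])<.03 and -.1<l[0]<-.04: L.append(l); Z.append(px(f,u,v)[2])
    L=np.array(L)*1e3; far=L[L[:,0]<-50]
    print('tail end',np.percentile(L[:,0],1),'(-86)','y',np.percentile(far[:,1],[2,50,98]),'top z near/far',np.median(np.array(Z)[L[:,0]<-70]),np.median(np.array(Z)[L[:,0]>-60]),h)
E
python3 - <<'E'
from h import *
stackcheck('j1',.020)
zt=grab([.6336,-.3265],-.012,.0015); print(zt)
if observe()['width']>.015 and insert(zt,.020): leave(); stackcheck('j2',.026); print(ft())
E
```

```text
tail end -84.4405406897886 (-86) y [-12.54522528   0.19905145  12.7761835 ] top z near/far 0.02049176842839162 0.020575595466883145 0.02
at t 55.9 w 0.0855 F [-0.2  0.8 -0.2] g 0 tcp [ 0.5689 -0.3259  0.0022]
closed t 56.5 w 0.0231 F [-2.4  1.1  6.7] g 59 tcp [ 0.5688 -0.3258  0.002 ]
up t 57.2 w 0.0234 F [-0.1 -0.3 -1.8] g 59 tcp [ 0.5682 -0.3254  0.1188]
0.0020293926999512095
pre t 58.9 w 0.0236 F [ 0.2 -0.4 -0.9] g 59 tcp [ 0.384  -0.1993  0.0249]
-0.045 t 59.6 w 0.0233 F [ 0.1 -0.  -0.6] g 59 tcp [ 0.4232 -0.1965  0.0244]
-0.025 t 60.0 w 0.0230 F [-0.8 -0.1 -0.6] g 59 tcp [ 0.4434 -0.1956  0.0244]
-0.01 t 60.3 w 0.0235 F [ 0.2  0.  -1.1] g 59 tcp [ 0.4584 -0.1948  0.0244]
0.0 t 60.6 w 0.0233 F [-0.7  0.  -0.6] g 59 tcp [ 0.4684 -0.1944  0.0245]
0.0015 t 60.9 w 0.0233 F [ 0.2  1.  -0.8] g 59 tcp [ 0.4696 -0.1943  0.0245]
down t 61.1 w 0.0232 F [-0.3 -0.8 -0.4] g 59 tcp [ 0.469  -0.1943  0.0224]
left t 62.8 w 0.0853 F [-0.8  0.3 -0.7] g 0 tcp [ 0.4197 -0.197   0.1401]
tail end -84.57120508577687 (-86) y [-12.62416041   0.07580607  12.70054235] top z near/far 0.026334831969910488 0.02665043057741212 0.026
t 63.3 w 0.0854 F [ 0.1  0.4 -0.2] g 0 tcp [ 0.3999 -0.1898  0.2387]
```

Run:
```python
from h import *
zt=grab([.5068,-.4147],-.035,.0015); print(zt)
if observe()['width']>.015 and insert(zt,.026):
    leave(); stackcheck('j3',.032)
    close_gripper(); p=st(-.135,-.08)[:2]; movep([*p,.13],down(ST-np.pi/2)); move_linear([*p,.075],vel=.1); print(ft())
    z=.070
    while z>.038:
        move_linear([*p,z],vel=.04); f=observe()['ft_force'][2]; print(round(z,4),round(f,1),end='; ')
        if f>18: break
        z-=.002
    hold(.3); print(ft()); move_linear([*p,.14],vel=.15)
    stackcheck('j4',.032); print(ft())
```

```text
at t 65.4 w 0.0856 F [0.5 0.9 0.6] g 0 tcp [ 0.4422 -0.4126  0.0022]
closed t 66.0 w 0.0234 F [-0.8  0.3  7.4] g 59 tcp [ 0.4419 -0.4126  0.002 ]
up t 66.7 w 0.0232 F [-0.2  0.7 -1.6] g 59 tcp [ 0.4415 -0.412   0.1189]
0.002014304840236722
pre t 68.4 w 0.0230 F [ 0.4 -0.2 -0.9] g 59 tcp [ 0.3838 -0.1994  0.0308]
-0.045 t 69.0 w 0.0233 F [ 0.7 -0.3 -1.1] g 59 tcp [ 0.4232 -0.1965  0.0304]
-0.025 t 69.4 w 0.0232 F [-0.5 -0.1 -0.9] g 59 tcp [ 0.4434 -0.1956  0.0304]
-0.01 t 69.8 w 0.0232 F [ 0.3  0.7 -1.7] g 59 tcp [ 0.4584 -0.1949  0.0304]
0.0 t 70.0 w 0.0235 F [-0.3 -0.1 -1.1] g 59 tcp [ 0.4684 -0.1944  0.0305]
0.0015 t 70.3 w 0.0232 F [-0.1 -0.2 -0.5] g 59 tcp [ 0.4696 -0.1943  0.0305]
down t 70.5 w 0.0233 F [ 0.  -0.2 -0.7] g 59 tcp [ 0.4691 -0.1943  0.0284]
left t 72.2 w 0.0851 F [ 0.4  0.4 -0.1] g 0 tcp [ 0.4197 -0.197   0.14  ]
tail end -84.44518642807766 (-86) y [-12.77186734  -0.10471851  12.79226352] top z near/far 0.03232028961893821 0.03258693969614973 0.032
t 75.1 w -0.0001 F [ 0.4  0.  -0.3] g 0 tcp [ 0.5748 -0.2189  0.0759]
0.07 -0.1; 0.068 -0.1; 0.066 0.5; 0.064 -0.3; 0.062 1.6; 0.06 2.0; 0.058 -0.1; 0.056 1.1; 0.054 -0.2; 0.052 0.9; 0.05 -0.6; 0.048 0.4; 0.046 13.2; 0.044 35.6; t 78.9 w -0.0002 F [-11.9   5.   36.6] g 18 tcp [ 0.5748 -0.2187  0.0463]
tail end -84.10498265255856 (-86) y [-12.62458043   0.05601078  12.7415387 ] top z near/far 0.03296758678788292 0.03298409552589235 0.032
t 80.5 w -0.0000 F [ 0.  -0.3 -0.1] g 0 tcp [ 0.4009 -0.1903  0.2391]
```

Foot met the shims at the expected height (plate top 46 mm). Check foot height and find the washer by its depth.

```bash
cat >> h.py <<'E'
def cloud(f):
    z=np.load(f'pics/{f}.npz'); K=z['K']; d=z['d'].astype(float); v,u=np.mgrid[:d.shape[0],:d.shape[1]]
    pt=np.stack([(u-K[0,2])/K[0,0],(v-K[1,2])/K[1,1]],-1); s=pt.copy()
    for _ in range(10): s=pt/(1+float(z['k1'])*(s**2).sum(-1,keepdims=True))
    return z['xyz']+(np.dstack([s,np.ones(d.shape)])@rotm(z['rot']).T)*d[...,None], (d>0)
def tostand(X): d=X[...,:2]-SO; c,s=np.cos(ST),np.sin(ST); return np.dstack([c*d[...,0]+s*d[...,1],-s*d[...,0]+c*d[...,1],X[...,2]])
E
python3 - <<'E'
from h import *
movep([.40,0.0,.24],down(-np.pi/2)); shot("wrist",'k1')
X,ok=cloud('k1'); S=tostand(X)
for x0,x1,y0,y1,n in [(-.197,-.185,-.075,-.064,'tineR'),(-.197,-.185,-.036,-.025,'tineL'),(-.15,-.13,0,.06,'plate')]:
    m=ok&(S[...,0]>x0)&(S[...,0]<x1)&(S[...,1]>y0)&(S[...,1]<y1); print(n,m.sum(),np.median(S[m][:,2]) if m.any() else None)
m=ok&(X[...,2]>.009)&(X[...,2]<.02)&(X[...,0]>.33)&(X[...,0]<.56)&(X[...,1]>-.04)&(X[...,1]<.16)
n,l,st_,c=cv2.connectedComponentsWithStats(m.astype(np.uint8))
for i in range(1,n):
    if st_[i,4]>40:
        p=X[l==i]; print(st_[i],p.min(0),p.max(0),'ctr',cv2.minEnclosingCircle((p[:,:2]*1e3).astype(np.float32)),np.median(p[:,2]))
z=np.load('pics/k1.npz')['im']; print(z[::,:,:].mean())
E
```

```text
tineR 114 0.04991995935727153
tineL 188 0.049063234539249906
plate 1265 0.0474327913037042
[236  90  36  36 842] [ 0.44517275 -0.01933408  0.01036632] [0.48659749 0.0231415  0.01708529] ctr ((466.1514892578125, 1.781947135925293), 21.90880584716797) 0.01439136126510554
[210 193  16  16 154] [0.33489126 0.03966459 0.00921608] [0.35598574 0.05982663 0.01277871] ctr ((345.2665710449219, 49.59360122680664), 10.76956844329834) 0.011198302573375146
105.17901102701823
```

Foot top at 49 mm (seated). The washer was knocked to (0.466, 0.002), outer radius 21.9 mm, top 14 mm; the small dark nut at (0.345,0.05) is not it. Pick and place.

Run:
```python
from h import *
w=[.4660,.0020]; q=down(ST-np.pi/2)
open_gripper(); movep([*w,.08],q); move_linear([*w,.003],vel=.12); close_gripper(); print(ft())
zt=observe()['tcp_pos'][2]
move_linear([*w,.15],vel=.2); print(ft())
T=STUD
movep([*T,.15],q); move_linear([*T,zt+.090],vel=.1); print(ft())
z=zt+.086
while z>zt+.048:
    move_linear([*T,z],vel=.06); o=observe()['ft_force']; print(round(z-zt,4),np.round(o,1),end=';')
    if o[2]>8 or np.hypot(o[0],o[1])>12: break
    z-=.003
print(ft())
```

```text
t 84.2 w 0.0414 F [-5.1  0.4 20.9] g 58 tcp [0.4663 0.0019 0.0039]
t 85.1 w 0.0406 F [ 0.3 -0.  -0.1] g 61 tcp [0.4655 0.0021 0.1491]
t 86.6 w 0.0414 F [-0.4 -0.8  0.1] g 61 tcp [ 0.5335 -0.1908  0.0945]
0.086 [-0.4 -0.5 -0.6];0.083 [ 0.5 -0.6 -1.5];0.08 [-0.3  0.5 -0.5];0.077 [-0.6 -0.1 -0.1];0.074 [-0.7  0.6 -1.6];0.071 [ 0.6 -0.6 -0.7];0.068 [ 0.6  0.3 -0.5];0.065 [ 0.3  0.7 -1.3];0.062 [-0.6  0.6 -0.9];0.059 [-0.2 -0.6  0.3];0.056 [-0.1 -0.4 -0.5];0.053 [-0.2  0.3 -0.6];0.05 [-0.7 -1.2 -1.6];t 89.9 w 0.0408 F [-0.7 -1.2 -1.6] g 61 tcp [ 0.5331 -0.191   0.0538]
```

Run:
```python
from h import *
open_gripper(); t=observe()['tcp_pos']; move_linear([t[0],t[1],.15],vel=.15); print(ft())
movep([.42,-.14,.26],down(-np.pi/2)); shot("wrist",'m1')
X,ok=cloud('m1'); S=tostand(X); e=S-np.array([-.175,-.05,0])
m=ok&(np.hypot(e[...,0],e[...,1])<.04)&(X[...,2]>.057)&(X[...,2]<.07)
p=S[m]; print(m.sum(),cv2.minEnclosingCircle((p[:,:2]*1e3).astype(np.float32)),np.percentile(p[:,2],[5,50,95]))
for x0,x1,y0,y1,n in [(-.203,-.199,-.075,-.064,'tineR'),(-.15,-.13,0,.06,'plate'),(-.255,-.215,-.06,-.04,'shim')]:
    k=ok&(S[...,0]>x0)&(S[...,0]<x1)&(S[...,1]>y0)&(S[...,1]<y1); print(n,k.sum(),np.median(S[k][:,2]) if k.any() else None)
stackcheck('m2',.032)
movep([.40,.25,.28],down(-np.pi/2)); shot("wrist",'m3'); X,ok=cloud('m3')
k=ok&(X[...,2]>.009)&(X[...,2]<.02)&(X[...,0]>.4)&(X[...,0]<.56)&(X[...,1]>.16)&(X[...,1]<.55); p=X[k]
print('bar',k.sum(),cv2.minAreaRect((p[:,:2]*1e3).astype(np.float32)),np.median(p[:,2])); print(ft())
```

```text
t 91.2 w 0.0853 F [ 0.1  1.3 -0.4] g 0 tcp [ 0.5329 -0.1908  0.1492]
1164 ((-174.8824920654297, -50.095672607421875), 22.34228515625) [0.06091216 0.06297764 0.06472649]
tineR 23 0.033572812049709966
plate 1070 0.047525524748600834
shim 550 0.032953574444611555
tail end -84.0760999657667 (-86) y [-12.51513238   0.18309943  12.93258887] top z near/far 0.033042222064691734 0.03295286421741955 0.032
bar 3845 ((513.5393676757812, 371.77911376953125), (93.5172119140625, 355.5467834472656), 0.8431512713432312) 0.015281673078036129
t 96.7 w 0.0852 F [-0.6 -0.9  0.2] g 0 tcp [0.4    0.2499 0.28  ]
```

Washer is centred within 0.2 mm on the foot at the right height; shims home; the bar was back within 3 mm of its starting pose on the mat (g1). Hand in.

```bash
python3 -c "
from h import *
X,ok=cloud('m3');k=ok&(X[...,2]>.012)&(X[...,2]<.018)&(abs(X[...,0]-.48)<.02)&(X[...,1]>.16)&(X[...,1]<.52);p=X[k];print(p.min(0),p.max(0),np.polyfit(p[:,1],p[:,0],1))
hold(.3);print(close_job())"
```

```text
[0.464643   0.19417263 0.01200448] [0.49932732 0.51669176 0.01794755] [-0.00311188  0.48142957]
the job is handed in; nothing more can be done
None
```

The job is handed in after about 97 s of the 210 s. By my measurements the base was levered up, all four shims are home with the thick one lowest, the foot rests on them, the washer is centred on the stud and the bar lies on its mat. The wrist pin and bottle were not re-measured, and the hand-in call returned no verdict.

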